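Transfer the optics row to the bench rail in reverse order

TASK

Move the four optics from the storage rail to the bench rail, one on the middle of each empty seat, in reverse order because the beam there comes from the other end: the optic that stands next to the brass end stop on the storage rail goes to the seat farthest from the bench rail's brass end stop, and so on, until the one that stood farthest from the stop is next to it. Leave all four standing upright and released, and never tip one over on the way.

Things in the scene. Friction and masses are not known exactly. Their poses are not given: they have to be found in the camera images.
- tube_center (a point): Lens tube: black upright cylinder, 34 mm diameter, 84 mm high, with grey rings and a glass disc on top (mass about 0.16 kg). Grip it across the diameter, any yaw. The point is on its upright axis half-way up, 42 mm above its flat underside; z is up. It stands loose on its seat.
- cube_center (a point): Beam-splitter cube: black block, 40 x 40 mm footprint, 48 mm high, with a round glass window in each side and a steel disc on top (about 0.18 kg). Grip it across two opposite flat sides (40 mm). The point is on its upright axis half-way up, 24 mm above its flat underside; z is up. x and y are square to the sides. It stands loose on its seat.
- mirror_center (a point): Mirror mount: aluminium foot 40 x 40 x 10 mm with an upright plate, 40 mm along its x, 12 mm along its y; 66 mm high overall; three brass knobs 12 mm long on the plate's -y face (0.17 kg). Grip the plate by its two narrow edges (40 mm apart, along x). The point is on its upright axis half-way up, 33 mm above its flat underside; z is up. x and y are square to the sides. It stands loose on its seat.
- post_center (a point): Pedestal post: bright steel round foot, 40 mm diameter and 12 mm high, with a thin upright post of 16 mm diameter on it; 84 mm high overall (about 0.20 kg). Grip the thin post, any yaw. The point is on its upright axis half-way up, 42 mm above its flat underside; z is up. It stands loose on its seat.
- seat_tube: The plain aluminium seat plate on the storage rail on which the lens tube stands at the start: 60 mm (rail's x) x 58 mm (along the rail) x 10 mm thick, fixed, flat on top; all four seats look alike. Origin at the centre of its underside, 12 mm above the table; its top is 22 mm above the table.
- seat_cube: The plain aluminium seat plate on the storage rail on which the beam-splitter cube stands at the start: 60 mm (rail's x) x 58 mm (along the rail) x 10 mm thick, fixed, flat on top; all four seats look alike. Origin at the centre of its underside, 12 mm above the table; its top is 22 mm above the table.
- seat_mirror: The plain aluminium seat plate on the storage rail on which the mirror mount stands at the start: 60 mm (rail's x) x 58 mm (along the rail) x 10 mm thick, fixed, flat on top; all four seats look alike. Origin at the centre of its underside, 12 mm above the table; its top is 22 mm above the table.
- seat_post: The plain aluminium seat plate on the storage rail on which the pedestal post stands at the start: 60 mm (rail's x) x 58 mm (along the rail) x 10 mm thick, fixed, flat on top; all four seats look alike. Origin at the centre of its underside, 12 mm above the table; its top is 22 mm above the table.
- storage_rail: Storage rail: pale wooden base, 70 mm (x) by 300 mm (y), 12 mm thick, fixed on the table. Origin: centre of its underside; z up, +y roughly to the robot's left (within 0.2 rad). Brass end stop at the +y end: 14 mm thick, 38 mm high, centred at y = 157 mm. Its four occupied seats are at x = 0, y = -111, -37, 37, 111 mm, in any order. It is the left or the right rail.
- bench_rail: Bench rail: black base, 70 mm (x) by 300 mm (y), 12 mm thick, fixed on the table. Origin: centre of its underside; z up, +y roughly to the robot's left (within 0.2 rad). Brass end stop at the +y end: 14 mm thick, 38 mm high, centred at y = 157 mm. Its four empty aluminium seats, 60 x 58 mm with a dark round mark, are centred at x = 0, y = -111, -37, 37, 111 mm; flat tops 22 mm above the table.
There are look-alikes about, which are no part of the job. What is shaped like the part that bears cube_center but purple is not meant. What is shaped like the part that bears post_center but orange is not meant.

How it is judged:
At the end, for the whole second after the job is handed in: All four optics stand released, still and upright (0.1 rad) on the bench seats, each centre within 12 mm of the seat centre along and across the rail and underside within 6 mm of the seat top, in reverse order: n-th storage seat from the brass stop to n-th bench seat from the end without a stop (x of tube_center in the frame of bench_rail between -0.012 and 0.012 m and z of tube_center in the frame of bench_rail between 0.058 and 0.07 m and angle between each of tube_center, cube_center, mirror_center, post_center's own z axis and vertical below 0.1 rad and linear speed of each of tube, cube, mirror, post below 0.02 m/s and ((y of seat_tube in the frame of storage_rail between -0.131 and -0.091 m and y of tube_center in the frame of bench_rail between 0.099 and 0.123 m) or (y of seat_tube in the frame of storage_rail between -0.057 and -0.017 m and y of tube_center in the frame of bench_rail between 0.025 and 0.049 m) or (y of seat_tube in the frame of storage_rail between 0.017 and 0.057 m and y of tube_center in the frame of bench_rail between -0.049 and -0.025 m) or (y of seat_tube in the frame of storage_rail between 0.091 and 0.131 m and y of tube_center in the frame of bench_rail between -0.123 and -0.099 m)) and x of cube_center in the frame of bench_rail between -0.012 and 0.012 m and z of cube_center in the frame of bench_rail between 0.04 and 0.052 m and ((y of seat_cube in the frame of storage_rail between -0.131 and -0.091 m and y of cube_center in the frame of bench_rail between 0.099 and 0.123 m) or (y of seat_cube in the frame of storage_rail between -0.057 and -0.017 m and y of cube_center in the frame of bench_rail between 0.025 and 0.049 m) or (y of seat_cube in the frame of storage_rail between 0.017 and 0.057 m and y of cube_center in the frame of bench_rail between -0.049 and -0.025 m) or (y of seat_cube in the frame of storage_rail between 0.091 and 0.131 m and y of cube_center in the frame of bench_rail between -0.123 and -0.099 m)) and x of mirror_center in the frame of bench_rail between -0.012 and 0.012 m and z of mirror_center in the frame of bench_rail between 0.049 and 0.061 m and ((y of seat_mirror in the frame of storage_rail between -0.131 and -0.091 m and y of mirror_center in the frame of bench_rail between 0.099 and 0.123 m) or (y of seat_mirror in the frame of storage_rail between -0.057 and -0.017 m and y of mirror_center in the frame of bench_rail between 0.025 and 0.049 m) or (y of seat_mirror in the frame of storage_rail between 0.017 and 0.057 m and y of mirror_center in the frame of bench_rail between -0.049 and -0.025 m) or (y of seat_mirror in the frame of storage_rail between 0.091 and 0.131 m and y of mirror_center in the frame of bench_rail between -0.123 and -0.099 m)) and x of post_center in the frame of bench_rail between -0.012 and 0.012 m and z of post_center in the frame of bench_rail between 0.058 and 0.07 m and ((y of seat_post in the frame of storage_rail between -0.131 and -0.091 m and y of post_center in the frame of bench_rail between 0.099 and 0.123 m) or (y of seat_post in the frame of storage_rail between -0.057 and -0.017 m and y of post_center in the frame of bench_rail between 0.025 and 0.049 m) or (y of seat_post in the frame of storage_rail between 0.017 and 0.057 m and y of post_center in the frame of bench_rail between -0.049 and -0.025 m) or (y of seat_post in the frame of storage_rail between 0.091 and 0.131 m and y of post_center in the frame of bench_rail between -0.123 and -0.099 m))); the robot touches nothing.
It fails at once if an optic is tipped over (leans more than 0.6 rad) (angle between any of tube_center, cube_center, mirror_center, post_center's own z axis and vertical above 0.6 rad).
It also fails if it takes over 128 s, if anything falls off the work surface, if the arm or the gripper's body presses on something with over 40 N, if the wrist force passes 120 N, or if a joint passes its speed limit or range.

ROBOT

A 6-joint arm with a two-finger parallel gripper is mounted at the origin on the work surface. World frame = base frame: x ahead of the robot, y to its left, z up, the work surface at z = 0. Lengths are in m, angles in rad, forces in N, time in s.
With the tool pointing down it reaches from about 0.25 to 0.8 m from the base axis. Payload 3.9 kg.
Tool frame: the origin (TCP) lies at the very end of the fingers, on their centre line; the grasp point (between the pads) lies 19 mm behind it; z points along the fingers, y is the line along which they close (so a half turn about z gives the same grasp; the last joint's range is limited). The gripper opens to 85 mm and grips with 20 to 120 N. Pads are 22 mm wide; open, the fingers measure 114 mm over their backs; the gripper's body (76 mm by 85 mm) begins 54 mm behind the grasp point. The pads swing forward as they close: fully open they stand 13 mm farther back than shut.
Start: joints at [-1.348, 0.26, -0.138, 1.173, 0, 1.571], TCP at [0.116, -0.512, 0.231] pointing down, gripper open.
Joint ranges: [-2.78, 2.78], [-0.83, 1.72], [-1.28, 1.37], [-1.9, 2.12], [-1.57, 1.48], [-3.14, 3.14]. Speed limits (rad/s): [2.57, 2.57, 3.14, 3.14, 3.14, 3.14].

INTERFACE

Orientations are given as [roll, pitch, yaw] about the fixed x, y, z axes, in that order (R = Rz(yaw) Ry(pitch) Rx(roll)).
In Python, from bench import telemetry, capture, get_calibration, order gives the robot as it stands.
- The arm moves only by the tool servo_tool, never from a script. Its argument "targets" is a list of rows, each an object of numbers: "x", "y", "z": the shift along the tool's x, y, z in units of 0.2 m (1.0 is 0.2 m); "twist": the turn about the tool's z in units of 45 degrees (1.0 is 45 degrees); "gripper": the opening, from 0 (shut) to 1 (fully open). A call has exactly 8 rows; each row is the pose to reach, as a shift and turn from the pose commanded when the call began, along the tool's axes at that moment; what a row does not reach only later rows make up. A row lasts 1/8 s, in which the tool goes at most 62.5 mm and 10.7 degrees, less where a joint would pass 70% of its speed; a pose out of reach is approached as far as the arm can. A call with a number of a shift or a turn outside -1 to 1 is refused whole. A call with a gripper value outside its range is refused whole. The fingers move at their own pace and stop on an object; "squeeze" is the grip in N (left out, the last holds). Time passes only in rows, so rows that repeat a pose let the fingers close, or fill a call up. It gives the time, the measured TCP pose, the force, the opening and the grip force at its end, in the units of the state.
- telemetry.sense(): the state, without advancing time (a new reading comes with each control period).
- capture(name): name is "scene" or "side" or "wrist"; returns the picture (420x560x3 uint8, red, green, blue); there is no depth.
- get_calibration(name): a dict with "fx", "fy", "cx", "cy" (pixels), "position" and "rotation" of the camera in the world. Camera axes: x right, y up, looking along -z (the intrinsics and any distortion apply to the point x, -y, -z); pixel columns grow to the right and rows downward; lengths in m; the calibration is good to about 2 mm. A picture is of the moment at which its call begins: read the wrist's pose just before it. get_calibration takes no time and is no camera call; for the wrist camera it gives the pose at the moment of the call.
- order.sign_off(): hands the job in; it is judged then, once.
The state is a dict: "time_s": time; "joints": joint angles; "qvel": joint speeds; "joint_torque": joint torques, N m; "eef_pos": TCP position; "tcp_rot": TCP orientation; "ft_force": force on the tool from outside, world axes, zero at the start; "ft_torque": the same for the moment, N m; "width": opening from 0.0 (shut) to 1.0 (fully open); "gripper_force": force on a finger pad.
Only numpy, scipy, OpenCV 4.12 (cv2) and the standard library are available. Lean on these libraries where they do the work, as an engineer would, in place of code of your own. Each camera call takes 0.05 s, during which the arm holds its last target. There are 200 camera calls.

## Working session

There is one attempt and no reset: what is moved stays moved. The work goes in short steps, Python scripts to look and compute and a tool call to move; the robot and the scene stay as the last step left them, time stands still between calls to the robot, and variables do not carry over. Pictures are saved under pics/ and viewed, at most 14 in all, crops included, and the job is handed in when it is done.

Besides the shell and the picture viewer there is one more tool, called after "Emit:" as name(argument=value, ...), one argument or row to a line, values as JSON. servo_tool: Moves the arm, as the interface text tells. Shifts and turns lie within -1 to 1; 1 stands for 0.2 m of shift or 45 degrees of turn. Its arguments: {"type":"object","properties":{"targets":{"type":"array","items":{"type":"object","properties":{"x":{"type":"number"},"y":{"type":"number"},"z":{"type":"number"},"twist":{"type":"number"},"gripper":{"type":"number"}}}},"squeeze":{"type":"number"}},"required":["targets"]}

```bash
ls; mkdir -p pics; python3 - <<'E'
from bench import telemetry, capture, get_calibration
import cv2
for n in ("scene","side"):
    im=capture(n); cv2.imwrite(f"pics/{n}0.png",im[:,:,::-1]); print(n,get_calibration(n))
print(telemetry.sense())
print(get_calibration("wrist"))
E
```

```text
pics
scene {'fx': 439.0991643190421, 'fy': 439.0991643190421, 'cx': 278.2248394241863, 'cy': 218.78551308897002, 'position': array([ 1.1828017 , -0.02779153,  0.89015771]), 'rotation': array([ 0.71688064, -0.01935449,  1.51451173])}
side {'fx': 473.4460368561699, 'fy': 473.4460368561699, 'cx': 277.1938026458224, 'cy': 206.632165610974, 'position': array([0.11463138, 0.87629584, 0.72663572]), 'rotation': array([ 0.94699236,  0.02269197, -2.76022283])}
{'time_s': 0.1, 'joints': array([-1.34799688e+00,  2.60615936e-01, -1.39245179e-01,  1.17266928e+00,
       -8.90563040e-06,  1.57080445e+00]), 'qvel': array([-0.00230517, -0.00148029,  0.00421588,  0.00079904, -0.00122561,
       -0.00107818]), 'joint_torque': array([ 8.68186507e-04, -4.06507301e+01,  2.54527920e+01,  1.00975600e-02,
       -1.28487318e-04,  1.03155722e-05]), 'eef_pos': array([ 0.11586877, -0.51143772,  0.23054743]), 'tcp_rot': array([-3.13985859e+00,  8.91971105e-06,  2.22791339e-01]), 'ft_force': array([ 0.19356887,  0.37344649, -0.30454168]), 'ft_torque': array([ 0.02829392,  0.05552787, -0.02361664]), 'gripper_force': 0.0, 'width': 1.0023414816972496}
{'fx': 355.001662261067, 'fy': 355.001662261067, 'cx': 272.7678568144012, 'cy': 215.10753013789082, 'position': array([ 0.1919623 , -0.49473988,  0.37218847]), 'rotation': array([-0.3111319 ,  0.00253735, -1.34779871])}
```

View pics/scene0.png

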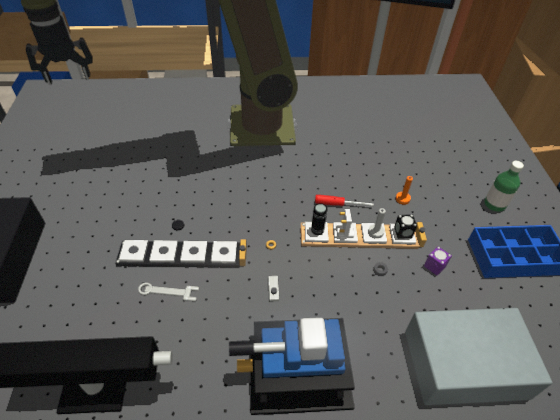

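View pics/side0.png

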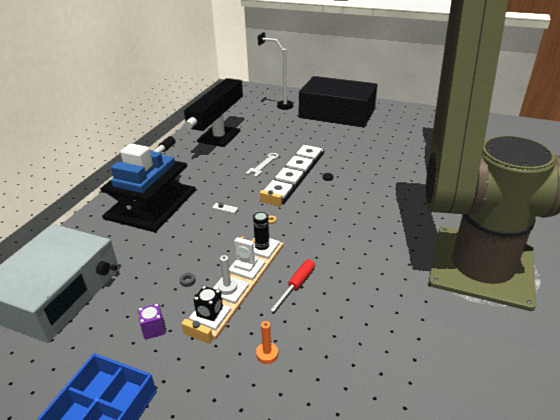

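The scene view shows the storage rail at the right, with its stop at (421,235). From the stop the optics are cube (405,228), post (378,225), mirror (345,228) and tube (319,220). The bench rail is at the left, with seats at (134,250), (163,250), (194,251) and (228,252) and its stop at (242,252). The look-alikes are the purple cube (438,260) and the orange post (405,190), both off the rails, so I reject them.

```bash
cat > h.py <<'E'
import numpy as np, cv2
from scipy.spatial.transform import Rotation as Ro
from bench import telemetry, capture, get_calibration
def ray(c,uv,z):
    d=np.array([(uv[0]-c['cx'])/c['fx'],-(uv[1]-c['cy'])/c['fy'],-1.])
    d=Ro.from_euler('xyz',c['rotation']).apply(d); p=np.array(c['position'])
    return p+d*(z-p[2])/d[2]
def proj(c,P):
    q=Ro.from_euler('xyz',c['rotation']).inv().apply(np.array(P)-c['position'])
    return np.array([c['cx']+c['fx']*q[0]/-q[2], c['cy']-c['fy']*q[1]/-q[2]])
E
python3 - <<'E'
from h import *
im=cv2.imread("pics/scene0.png"); c=get_calibration("scene")
a=cv2.resize(im[195:255,295:435],None,fx=5,fy=5,interpolation=cv2.INTER_CUBIC)
b=cv2.resize(im[232:275,110:250],None,fx=5,fy=5,interpolation=cv2.INTER_CUBIC)
cv2.imwrite("pics/crop1.png",np.vstack([a,b]))
g=im.min(axis=2); m=(g>150).astype(np.uint8); m[:, :110]=0;m[:,250:]=0;m[:235]=0;m[270:]=0
n,l,s,ce=cv2.connectedComponentsWithStats(m)
for i in range(1,n):
    if s[i,4]>100:
        # seat: bbox hull moments
        k,_=cv2.findContours((l==i).astype(np.uint8),0,1); h=cv2.convexHull(np.vstack(k)); M=cv2.moments(h)
        u=(M['m10']/M['m00'],M['m01']/M['m00']); print(s[i],u,ray(c,u,.022))
for n2,u,z in (("cube",(405,219),.07),("post",(381,210),.106),("tube",(320,209),.106),("stopS",(421,228),.038),("stopB",(243,246),.038)): print(n2,ray(c,u,z))
E
```

```text
[117 240  31  22 424] (132.2826830937714, 250.15605749486653) [ 0.51583476 -0.33153351  0.022     ]
[150 240  27  21 435] (163.17326203208557, 250.14153297682708) [ 0.51892638 -0.25638461  0.022     ]
[181 241  26  20 419] (193.5564304461942, 250.55530558680164) [ 0.52329537 -0.18212636  0.022     ]
[211 241  26  21 437] (223.78313683458376, 250.9063951411218) [ 0.52746367 -0.10812318  0.022     ]
cube [0.48305405 0.34447466 0.07      ]
post [0.48276551 0.27665557 0.106     ]
tube [0.47376213 0.12873443 0.106     ]
stopS [0.48751963 0.39255382 0.038     ]
stopB [ 0.52654815 -0.06032847  0.038     ]
```

View pics/crop1.png

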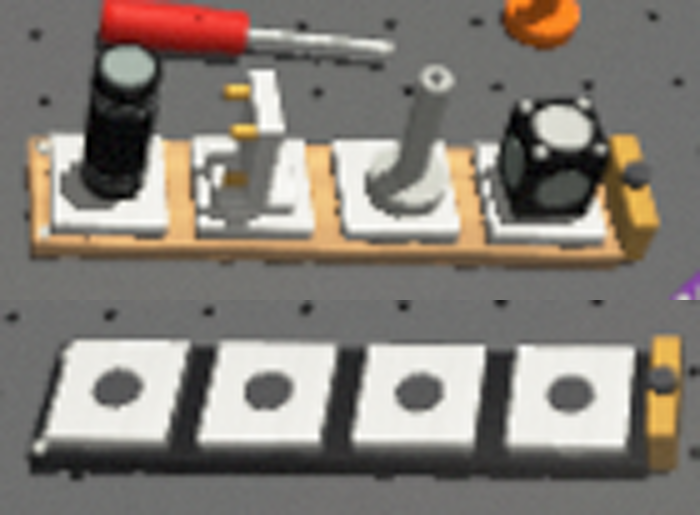

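The crop confirms the choice: black cube, steel post, mirror with knobs toward −y, black tube, all on the wooden rail. I'll start moving, with a wrist look at the bench on the way.

Emit:
servo_tool(
  targets=[
    {"x":0.2,"y":-0.1,"z":0,"twist":-0.15,"gripper":1},
    {"x":0.4,"y":-0.2,"z":0,"twist":-0.35,"gripper":1},
    {"x":0.6,"y":-0.3,"z":0,"twist":-0.55,"gripper":1},
    {"x":0.8,"y":-0.4,"z":0,"twist":-0.75,"gripper":1},
    {"x":1,"y":-0.5,"z":0,"twist":-0.9,"gripper":1},
    {"x":1,"y":-0.5,"z":0,"twist":-1,"gripper":1},
    {"x":1,"y":-0.5,"z":0,"twist":-1,"gripper":1},
    {"x":1,"y":-0.5,"z":0,"twist":-1,"gripper":1},
  ],
)

```text
time_s: 1.1
eef_pos: [0.2886, -0.3704, 0.2311]
tcp_rot: [-3.141, -0.0, 1.007]
ft_force: [0.3, -0.1, 0.2]
width: 0.997
gripper_force: 0.0
```

Emit:
servo_tool(
  targets=[
    {"x":0.2,"y":0.04,"z":0,"twist":-0.15,"gripper":1},
    {"x":0.4,"y":0.08,"z":0,"twist":-0.35,"gripper":1},
    {"x":0.6,"y":0.12,"z":0,"twist":-0.55,"gripper":1},
    {"x":0.8,"y":0.16,"z":0,"twist":-0.718,"gripper":1},
    {"x":1,"y":0.2,"z":0,"twist":-0.718,"gripper":1},
    {"x":1,"y":0.2,"z":0,"twist":-0.718,"gripper":1},
    {"x":1,"y":0.2,"z":0,"twist":-0.718,"gripper":1},
    {"x":1,"y":0.2,"z":0,"twist":-0.718,"gripper":1},
  ],
)

```text
time_s: 2.1
eef_pos: [0.4287, -0.2233, 0.2312]
tcp_rot: [-3.141, 0.0, 1.57]
ft_force: [0.6, 0.6, -0.8]
width: 1.0
gripper_force: 0.0
```

```bash
python3 - <<'E'
from h import *
s=telemetry.sense(); print(s['eef_pos'],s['tcp_rot'],s['joints'])
c=get_calibration("wrist"); im=capture("wrist")[:,:,::-1]; cv2.imwrite("pics/w1.png",im)
g=im.min(axis=2); m=(g>140).astype(np.uint8)
ks,hi=cv2.findContours(m,cv2.RETR_CCOMP,1)
for k,h in zip(ks,hi[0]):
    a=cv2.contourArea(k)
    if a>150 and h[3]>=0:
        M=cv2.moments(k); u=(M['m10']/M['m00'],M['m01']/M['m00']); print('mark',a,np.round(u,1),ray(c,u,.022))
    elif a>1500: 
        r=cv2.minAreaRect(k);print('seat',a,np.round(r[0]),ray(c,r[0],.022))
E
```

```text
[ 0.42867103 -0.22329976  0.23124756] [-3.14114786e+00  4.51127335e-05  1.56995769e+00] [-4.80074197e-01  1.89197802e-01 -2.32707453e-01  1.14926496e+00
 -2.45125294e-04  1.09156082e+00]
seat 1815.5 [361. 214.] [ 0.51962628 -0.25648944  0.022     ]
seat 2414.5 [459. 188.] [ 0.6168678  -0.22948633  0.022     ]
mark 176.0 [442.8 242.7] [ 0.60907283 -0.28882296  0.022     ]
seat 3630.0 [370. 142.] [ 0.52322601 -0.18304783  0.022     ]
mark 462.5 [369.9 142.7] [ 0.52275157 -0.18387011  0.022     ]
seat 4444.5 [382.  60.] [ 0.52750564 -0.10947735  0.022     ]
mark 569.0 [381.3  60.7] [ 0.52705596 -0.11019439  0.022     ]
```

View pics/w1.png

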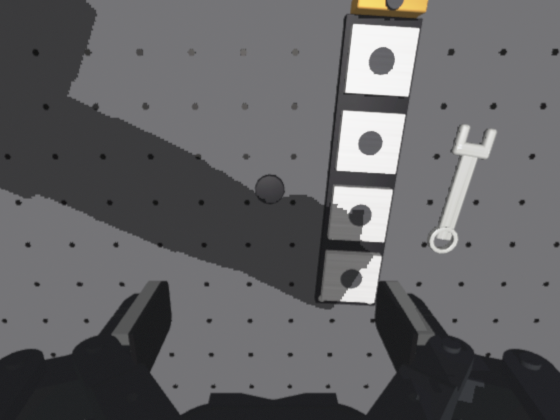

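The wrist view shows the bench marks at (381,61), (370,143), (360,215) and (351,278). They agree with the scene view to about 2 mm. On to the storage rail.

Emit:
servo_tool(
  targets=[
    {"x":0.2,"y":0.03,"gripper":1},
    {"x":0.4,"y":0.06,"gripper":1},
    {"x":0.6,"y":0.1,"gripper":1},
    {"x":0.75,"y":0.1,"gripper":1},
    {"x":0.9,"y":0.1,"gripper":1},
    {"x":1,"y":0.1,"gripper":1},
    {"x":1,"y":0.1,"gripper":1},
    {"x":1,"y":0.1,"gripper":1},
  ],
)

```text
validation failed for argument at $.ta...
```

Emit:
servo_tool(
  targets=[
    {"x":0.2,"y":0.03,"gripper":1},
    {"x":0.4,"y":0.06,"gripper":1},
    {"x":0.6,"y":0.1,"gripper":1},
    {"x":0.75,"y":0.1,"gripper":1},
    {"x":0.9,"y":0.1,"gripper":1},
    {"x":1,"y":0.1,"gripper":1},
    {"x":1,"y":0.1,"gripper":1},
    {"x":1,"y":0.1,"gripper":1},
  ],
)

```text
validation failed for argument at $.ta...
```

Emit:
servo_tool(
  targets=[
    {"x":0.1,"gripper":0.75},
    {"x":0.2,"gripper":0.75},
    {"x":0.3,"gripper":0.75},
    {"x":0.4,"gripper":0.75},
    {"x":0.4,"gripper":0.75},
    {"x":0.4,"gripper":0.75},
    {"x":0.4,"gripper":0.75},
    {"x":0.4,"gripper":0.75},
  ],
)

```text
validation failed for argument at $.ta...
```

```bash
python3 - <<'E'
from h import *
s=telemetry.sense(); print(s['eef_pos'],s['tcp_rot'],s['joints'])
c=get_calibration("wrist"); im=capture("wrist")[:,:,::-1]; cv2.imwrite("pics/w2.png",im); print(c)
E
```

```text
[ 0.42868805 -0.22329981  0.23128586] [-3.14125560e+00  5.88281938e-05  1.57002229e+00] [-4.80082868e-01  1.89129018e-01 -2.32694042e-01  1.14924521e+00
 -2.07635517e-04  1.09148753e+00]
{'fx': 355.001662261067, 'fy': 355.001662261067, 'cx': 272.7678568144012, 'cy': 215.10753013789082, 'position': array([ 0.42829534, -0.14520857,  0.37293106]), 'rotation': array([-3.10647820e-01,  1.91383836e-04, -6.19130844e-04])}
```

View pics/w2.png

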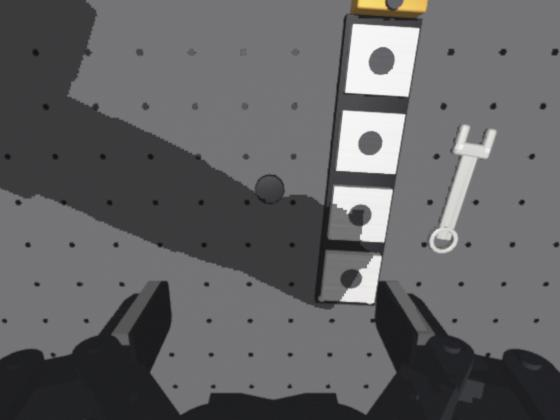

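The view is unchanged from before because the moves were refused: every row needs all five fields.

Emit:
servo_tool(
  targets=[
    {"x":0.2,"y":0.03,"z":0,"twist":0,"gripper":1},
    {"x":0.4,"y":0.06,"z":0,"twist":0,"gripper":1},
    {"x":0.6,"y":0.1,"z":0,"twist":0,"gripper":1},
    {"x":0.8,"y":0.1,"z":0,"twist":0,"gripper":1},
    {"x":1,"y":0.1,"z":0,"twist":0,"gripper":1},
    {"x":1,"y":0.1,"z":0,"twist":0,"gripper":1},
    {"x":1,"y":0.1,"z":0,"twist":0,"gripper":1},
    {"x":1,"y":0.1,"z":0,"twist":0,"gripper":1},
  ],
)

```text
time_s: 3.2
eef_pos: [0.4492, -0.0235, 0.2313]
tcp_rot: [3.142, 0.0, 1.57]
ft_force: [0.1, -0.4, -0.2]
width: 0.997
gripper_force: 0.0
```

Emit:
servo_tool(
  targets=[
    {"x":0.2,"y":0.03,"z":0,"twist":0,"gripper":1},
    {"x":0.4,"y":0.06,"z":0,"twist":0,"gripper":1},
    {"x":0.6,"y":0.1,"z":0,"twist":0,"gripper":1},
    {"x":0.8,"y":0.1,"z":0,"twist":0,"gripper":1},
    {"x":1,"y":0.1,"z":0,"twist":0,"gripper":1},
    {"x":1,"y":0.1,"z":0,"twist":0,"gripper":1},
    {"x":1,"y":0.1,"z":0,"twist":0,"gripper":1},
    {"x":1,"y":0.1,"z":0,"twist":0,"gripper":1},
  ],
)

```text
time_s: 4.2
eef_pos: [0.469, 0.1763, 0.2313]
tcp_rot: [-3.141, 0.0, 1.57]
ft_force: [0.3, -0.1, 0.0]
width: 0.999
gripper_force: 0.0
```

Emit:
servo_tool(
  targets=[
    {"x":0.1,"y":0,"z":0,"twist":0,"gripper":0.75},
    {"x":0.2,"y":0,"z":0,"twist":0,"gripper":0.75},
    {"x":0.3,"y":0,"z":0,"twist":0,"gripper":0.75},
    {"x":0.4,"y":0,"z":0,"twist":0,"gripper":0.75},
    {"x":0.4,"y":0,"z":0,"twist":0,"gripper":0.75},
    {"x":0.4,"y":0,"z":0,"twist":0,"gripper":0.75},
    {"x":0.4,"y":0,"z":0,"twist":0,"gripper":0.75},
    {"x":0.4,"y":0,"z":0,"twist":0,"gripper":0.75},
  ],
)

```text
time_s: 5.2
eef_pos: [0.4689, 0.2571, 0.2314]
tcp_rot: [3.142, 0.0, 1.571]
ft_force: [0.7, 0.6, -0.1]
width: 0.752
gripper_force: 0.0
```

```bash
python3 - <<'E'
from h import *
s=telemetry.sense(); print(s['eef_pos'],s['tcp_rot'],s['joints'])
c=get_calibration("wrist"); im=capture("wrist")[:,:,::-1]; cv2.imwrite("pics/w2.png",im); print(c)
E
```

```text
[0.46886246 0.25711602 0.23140915] [3.14154419e+00 7.24097358e-05 1.57134240e+00] [ 5.01652617e-01  2.76644221e-01 -1.14584445e-01  1.17955994e+00
 -8.67880504e-05  2.07190287e+00]
{'fx': 355.001662261067, 'fy': 355.001662261067, 'cx': 272.7678568144012, 'cy': 215.10753013789082, 'position': array([0.46829029, 0.33521308, 0.37301795]), 'rotation': array([-3.10688724e-01, -1.05255798e-04,  7.54448863e-04])}
```

View pics/w2.png

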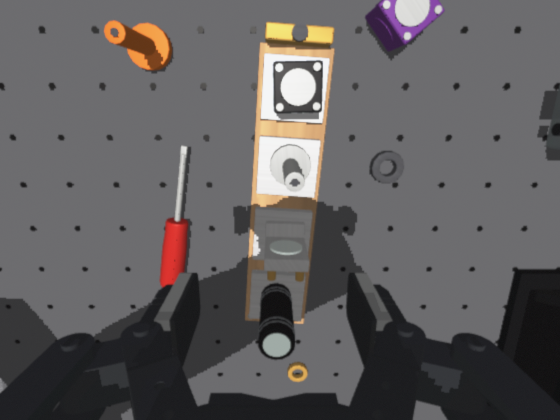

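The wrist view shows the cube disc at (298,87), post top (295,181) and foot (291,165), mirror plate around (286,240), and tube top (277,344). The look-alikes, orange (150,45) and purple (405,15), are off the rail. I'll measure by mask.

```bash
python3 - <<'E'
from h import *
im=cv2.imread("pics/w2.png")
c={'fx':355.0017,'fy':355.0017,'cx':272.768,'cy':215.1075,'position':np.array([.46829,.335213,.373018]),'rotation':np.array([-.3106887,-.000105,.000754])}
def blob(x0,x1,y0,y1,f):
    m=np.zeros(im.shape[:2],np.uint8); m[y0:y1,x0:x1]=f(im[y0:y1,x0:x1].astype(int)); 
    n,l,s,ce=cv2.connectedComponentsWithStats(m); i=1+np.argmax(s[1:,4]); return ce[i],s[i]
u,s=blob(283,314,70,104,lambda a:a.min(2)>150); print('cube disc',u,s,ray(c,u,.070))
u,s=blob(255,298,325,360,lambda a:a.min(2)>110); print('tube disc',u,s,ray(c,u,.106))
# cube black
m=np.zeros(im.shape[:2],np.uint8); m[58:118,268:330]=im[58:118,268:330].max(2)<70
k,_=cv2.findContours(m,0,1); k=max(k,key=cv2.contourArea); print('cube rect',cv2.minAreaRect(k))
for n,uv,z in (("posttop",(295,181),.106),("postfoot",(291,164.5),.034),("mirL",(267,238),.088),("mirR",(309,240),.088),("stop L",(266,30),.038),("stop R",(333,36),.038)): print(n,ray(c,uv,z))
w=[ray(c,u,.012) for u in ((260,45),(246,321),(302,322),(333,50))]; print(np.round(w,4))
g=cv2.resize(im[120:370,215:345],None,fx=4,fy=4,interpolation=cv2.INTER_CUBIC)[:600]
cv2.imwrite("pics/c2.png",np.clip(cv2.resize(im[190:300,225:340],None,fx=5,fy=5,interpolation=cv2.INTER_CUBIC).astype(int)*2,0,255))
E
```

```text
cube disc [297.89665971  86.44780793] [283  70  31  34 958] [0.48849282 0.34644738 0.07      ]
tube disc [276.05263158 344.59259259] [263 333  27  24 513] [0.47141343 0.12779339 0.106     ]
cube rect ((297.5, 109.0), (6.0, 45.0), 90.0)
posttop [0.48539938 0.27694176 0.106     ]
postfoot [0.48585555 0.27734972 0.034     ]
mirL [0.46343793 0.22299083 0.088     ]
mirR [0.49966209 0.22116624 0.088     ]
stop L [0.4625357  0.39270058 0.038     ]
stop R [0.5196629  0.38814025 0.038     ]
[[0.4565 0.3847 0.012 ]
 [0.4369 0.0879 0.012 ]
 [0.5031 0.0866 0.012 ]
 [0.5243 0.3805 0.012 ]][ WARN:0@0.444] global loadsave.cpp:1063 imwrite_ Unsupported depth image for selected encoder is fallbacked to CV_8U.
```

View pics/c2.png

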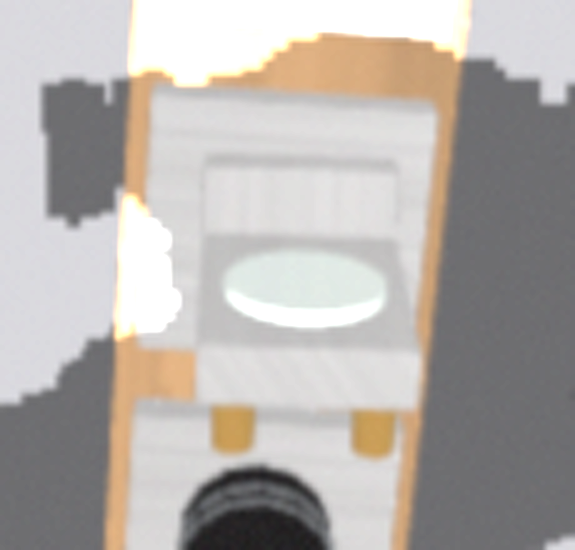

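Crop: the mirror's plate top is centred at about (285.6,265.3), its edges lie square to the image, and the knobs face −y (down).

```bash
python3 - <<'E'
from h import *
c={'fx':355.0017,'fy':355.0017,'cx':272.768,'cy':215.1075,'position':np.array([.46829,.335213,.373018]),'rotation':np.array([-.3106887,-.000105,.000754])}
f=lambda x,y:(225+(x+.5)/5-.5,190+(y+.5)/5-.5)
for n,x,y,z in (("TL",195,348,.088),("TR",417,347,.088),("BL",195,405,.088),("BR",418,410,.088),("footL",205,160,.032),("footR",396,160,.032),("plL",203,237,.032),("plR",397,237,.032)): print(n,ray(c,f(x,y),z))
E
```

```text
TL [0.46036773 0.20301986 0.088     ]
TR [0.49935683 0.20323948 0.088     ]
BL [0.46028867 0.19194854 0.088     ]
BR [0.49991536 0.19099367 0.088     ]
footL [0.461139   0.21879099 0.032     ]
footR [0.49990741 0.21881883 0.032     ]
plL [0.46063654 0.20204414 0.032     ]
plR [0.50057343 0.20207261 0.032     ]
```

Emit:
servo_tool(
  targets=[
    {"x":-0.2,"y":0.012,"z":0,"twist":0,"gripper":0.75},
    {"x":-0.45,"y":0.012,"z":0,"twist":0,"gripper":0.75},
    {"x":-0.647,"y":0.012,"z":0.05,"twist":0,"gripper":0.75},
    {"x":-0.647,"y":0.012,"z":0.25,"twist":0,"gripper":0.75},
    {"x":-0.647,"y":0.012,"z":0.5,"twist":0,"gripper":0.75},
    {"x":-0.647,"y":0.012,"z":0.7,"twist":0,"gripper":0.75},
    {"x":-0.647,"y":0.012,"z":0.82,"twist":0,"gripper":0.75},
    {"x":-0.647,"y":0.012,"z":0.88,"twist":0,"gripper":0.75},
  ],
)

```text
time_s: 6.25
eef_pos: [0.4705, 0.1277, 0.0541]
tcp_rot: [-3.14, 0.001, 1.572]
ft_force: [-0.7, 0.2, -0.3]
width: 0.748
gripper_force: 0.0
```

Emit:
servo_tool(
  squeeze=40,
  targets=[
    {"x":0,"y":0,"z":0,"twist":0,"gripper":0.2},
    {"x":0,"y":0,"z":0,"twist":0,"gripper":0.2},
    {"x":0,"y":0,"z":0,"twist":0,"gripper":0.2},
    {"x":0,"y":0,"z":0,"twist":0,"gripper":0.2},
    {"x":0,"y":0,"z":0,"twist":0,"gripper":0.2},
    {"x":0,"y":0,"z":0,"twist":0,"gripper":0.2},
    {"x":0,"y":0,"z":0,"twist":0,"gripper":0.2},
    {"x":0,"y":0,"z":0,"twist":0,"gripper":0.2},
  ],
)

```text
time_s: 7.25
eef_pos: [0.4723, 0.1284, 0.0563]
tcp_rot: [3.14, -0.001, 1.572]
ft_force: [-1.1, 0.3, 6.7]
width: 0.393
gripper_force: 39.9
```

Emit:
servo_tool(
  targets=[
    {"x":0,"y":0,"z":-0.08,"twist":0,"gripper":0.2},
    {"x":0,"y":0,"z":-0.22,"twist":0,"gripper":0.2},
    {"x":0,"y":0,"z":-0.38,"twist":0,"gripper":0.2},
    {"x":-0.08,"y":0.02,"z":-0.48,"twist":0,"gripper":0.2},
    {"x":-0.22,"y":0.05,"z":-0.5,"twist":0,"gripper":0.2},
    {"x":-0.4,"y":0.09,"z":-0.5,"twist":0,"gripper":0.2},
    {"x":-0.6,"y":0.13,"z":-0.5,"twist":0,"gripper":0.2},
    {"x":-0.8,"y":0.18,"z":-0.5,"twist":0,"gripper":0.2},
  ],
)

```text
time_s: 8.25
eef_pos: [0.5073, -0.0328, 0.155]
tcp_rot: [-3.141, -0.0, 1.572]
ft_force: [0.6, 0.2, -1.1]
width: 0.391
gripper_force: 39.9
```

Emit:
servo_tool(
  targets=[
    {"x":-0.18,"y":0.04,"z":0,"twist":0,"gripper":0.2},
    {"x":-0.3,"y":0.08,"z":0,"twist":0,"gripper":0.2},
    {"x":-0.38,"y":0.098,"z":0,"twist":0,"gripper":0.2},
    {"x":-0.385,"y":0.098,"z":0.05,"twist":0,"gripper":0.2},
    {"x":-0.385,"y":0.098,"z":0.18,"twist":0,"gripper":0.2},
    {"x":-0.385,"y":0.098,"z":0.32,"twist":0,"gripper":0.2},
    {"x":-0.385,"y":0.098,"z":0.42,"twist":0,"gripper":0.2},
    {"x":-0.385,"y":0.098,"z":0.46,"twist":0,"gripper":0.2},
  ],
)

```text
time_s: 9.25
eef_pos: [0.5254, -0.1073, 0.0615]
tcp_rot: [-3.138, -0.001, 1.573]
ft_force: [-0.1, 0.1, -1.3]
width: 0.389
gripper_force: 40.0
```

Emit:
servo_tool(
  targets=[
    {"x":-0.006,"y":0.005,"z":0.01,"twist":0,"gripper":0.2},
    {"x":-0.006,"y":0.005,"z":0.022,"twist":0,"gripper":0.2},
    {"x":-0.006,"y":0.005,"z":0.032,"twist":0,"gripper":0.2},
    {"x":-0.006,"y":0.005,"z":0.032,"twist":0,"gripper":0.2},
    {"x":-0.006,"y":0.005,"z":0.032,"twist":0,"gripper":0.5},
    {"x":-0.006,"y":0.005,"z":0.032,"twist":0,"gripper":0.75},
    {"x":-0.006,"y":0.005,"z":0.032,"twist":0,"gripper":0.75},
    {"x":-0.006,"y":0.005,"z":0.032,"twist":0,"gripper":0.75},
  ],
)

```text
time_s: 10.25
eef_pos: [0.5284, -0.11, 0.057]
tcp_rot: [3.141, 0.0, 1.572]
ft_force: [0.8, 0.6, -0.2]
width: 0.75
gripper_force: 0.0
```

Emit:
servo_tool(
  targets=[
    {"x":0,"y":0,"z":-0.1,"twist":0,"gripper":0.75},
    {"x":0,"y":0,"z":-0.3,"twist":0,"gripper":0.75},
    {"x":0,"y":0,"z":-0.55,"twist":0,"gripper":0.75},
    {"x":0.15,"y":-0.05,"z":-0.8,"twist":0,"gripper":0.75},
    {"x":0.4,"y":-0.1,"z":-0.88,"twist":0,"gripper":0.75},
    {"x":0.65,"y":-0.15,"z":-0.88,"twist":0,"gripper":0.75},
    {"x":0.85,"y":-0.2,"z":-0.88,"twist":0,"gripper":0.75},
    {"x":1,"y":-0.23,"z":-0.88,"twist":0,"gripper":0.75},
  ],
)

```text
time_s: 11.25
eef_pos: [0.4813, 0.0916, 0.2331]
tcp_rot: [3.141, -0.0, 1.573]
ft_force: [0.4, -0.5, -0.2]
width: 0.748
gripper_force: 0.0
```

```bash
python3 - <<'E'
from h import *
print(telemetry.sense()['eef_pos'])
c=get_calibration("scene"); im=capture("scene")[:,:,::-1]
for n,uv in (('a',proj(c,(.527,-.1092,.106))),('b',proj(c,(.527,-.1092,.022)))): print(n,uv)
cv2.imwrite("pics/s2.png",cv2.resize(im[190:290,100:260],None,fx=4,fy=4,interpolation=cv2.INTER_CUBIC))
E
```

```text
[0.48134338 0.09160563 0.23309641]
a [220.63221716 228.92568566]
b [223.34794638 250.76996974]
```

View pics/s2.png

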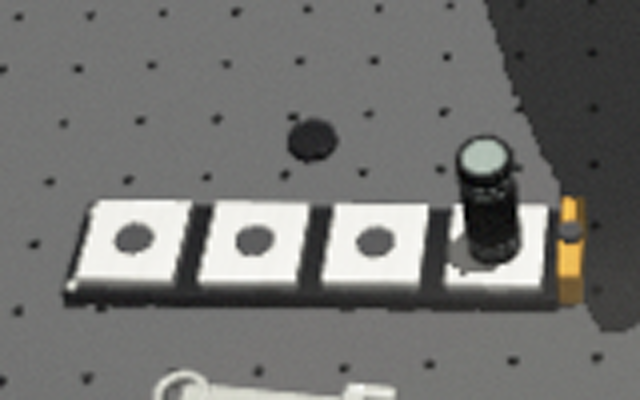

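The tube is standing with its top at about (221,229), matching the predicted (220.6,228.9). Next, the mirror.

Emit:
servo_tool(
  targets=[
    {"x":0.2,"y":-0.007,"z":0,"twist":0,"gripper":0.75},
    {"x":0.4,"y":-0.007,"z":0,"twist":0,"gripper":0.75},
    {"x":0.532,"y":-0.007,"z":0.05,"twist":0,"gripper":0.75},
    {"x":0.532,"y":-0.007,"z":0.28,"twist":0,"gripper":0.75},
    {"x":0.532,"y":-0.007,"z":0.53,"twist":0,"gripper":0.75},
    {"x":0.532,"y":-0.007,"z":0.75,"twist":0,"gripper":0.75},
    {"x":0.532,"y":-0.007,"z":0.88,"twist":0,"gripper":0.75},
    {"x":0.532,"y":-0.007,"z":0.93,"twist":0,"gripper":0.75},
  ],
)

```text
time_s: 12.3
eef_pos: [0.4792, 0.1957, 0.0453]
tcp_rot: [-3.139, 0.001, 1.572]
ft_force: [-0.0, 0.1, 0.4]
width: 0.749
gripper_force: 0.0
```

Emit:
servo_tool(
  targets=[
    {"x":0,"y":0,"z":0,"twist":0,"gripper":0.25},
    {"x":0,"y":0,"z":0,"twist":0,"gripper":0.25},
    {"x":0,"y":0,"z":0,"twist":0,"gripper":0.25},
    {"x":0,"y":0,"z":0,"twist":0,"gripper":0.25},
    {"x":0,"y":0,"z":0,"twist":0,"gripper":0.25},
    {"x":0,"y":0,"z":0,"twist":0,"gripper":0.25},
    {"x":0,"y":0,"z":0,"twist":0,"gripper":0.25},
    {"x":0,"y":0,"z":0,"twist":0,"gripper":0.25},
  ],
)

```text
time_s: 13.3
eef_pos: [0.4811, 0.1966, 0.0477]
tcp_rot: [3.14, -0.0, 1.572]
ft_force: [-1.0, -1.5, 5.4]
width: 0.463
gripper_force: 41.0
```

Emit:
servo_tool(
  targets=[
    {"x":0,"y":0,"z":-0.08,"twist":0,"gripper":0.25},
    {"x":0,"y":0,"z":-0.22,"twist":0,"gripper":0.25},
    {"x":0,"y":0,"z":-0.4,"twist":0,"gripper":0.25},
    {"x":-0.08,"y":0.02,"z":-0.55,"twist":0,"gripper":0.25},
    {"x":-0.22,"y":0.05,"z":-0.65,"twist":0,"gripper":0.25},
    {"x":-0.4,"y":0.08,"z":-0.7,"twist":0,"gripper":0.25},
    {"x":-0.6,"y":0.11,"z":-0.7,"twist":0,"gripper":0.25},
    {"x":-0.8,"y":0.13,"z":-0.7,"twist":0,"gripper":0.25},
  ],
)

```text
time_s: 14.3
eef_pos: [0.5066, 0.0353, 0.1865]
tcp_rot: [-3.141, 0.0, 1.572]
ft_force: [0.5, 0.4, -2.1]
width: 0.465
gripper_force: 40.8
```

Emit:
servo_tool(
  targets=[
    {"x":-0.2,"y":0.02,"z":0,"twist":0,"gripper":0.25},
    {"x":-0.4,"y":0.04,"z":0,"twist":0,"gripper":0.25},
    {"x":-0.6,"y":0.06,"z":0,"twist":0,"gripper":0.25},
    {"x":-0.78,"y":0.08,"z":0,"twist":0,"gripper":0.25},
    {"x":-0.92,"y":0.08,"z":0,"twist":0,"gripper":0.25},
    {"x":-1,"y":0.08,"z":0,"twist":0,"gripper":0.25},
    {"x":-1,"y":0.08,"z":0,"twist":0,"gripper":0.25},
    {"x":-1,"y":0.08,"z":0,"twist":0,"gripper":0.25},
  ],
)

```text
time_s: 15.3
eef_pos: [0.5228, -0.1626, 0.1867]
tcp_rot: [-3.141, -0.001, 1.573]
ft_force: [0.5, -0.4, -1.6]
width: 0.467
gripper_force: 40.8
```

Emit:
servo_tool(
  targets=[
    {"x":-0.06,"y":0,"z":0,"twist":0,"gripper":0.25},
    {"x":-0.11,"y":0,"z":0.02,"twist":0,"gripper":0.25},
    {"x":-0.11,"y":0,"z":0.15,"twist":0,"gripper":0.25},
    {"x":-0.11,"y":0,"z":0.32,"twist":0,"gripper":0.25},
    {"x":-0.11,"y":0,"z":0.48,"twist":0,"gripper":0.25},
    {"x":-0.11,"y":0,"z":0.6,"twist":0,"gripper":0.25},
    {"x":-0.11,"y":0,"z":0.66,"twist":0,"gripper":0.25},
    {"x":-0.11,"y":0,"z":0.67,"twist":0,"gripper":0.25},
  ],
)

```text
time_s: 16.3
eef_pos: [0.5227, -0.1856, 0.0523]
tcp_rot: [-3.141, -0.0, 1.572]
ft_force: [-0.2, 0.1, -1.7]
width: 0.466
gripper_force: 40.8
```

Emit:
servo_tool(
  targets=[
    {"x":0,"y":0,"z":0.01,"twist":0,"gripper":0.25},
    {"x":0,"y":0,"z":0.02,"twist":0,"gripper":0.25},
    {"x":0,"y":0,"z":0.026,"twist":0,"gripper":0.25},
    {"x":0,"y":0,"z":0.026,"twist":0,"gripper":0.25},
    {"x":0,"y":0,"z":0.026,"twist":0,"gripper":0.5},
    {"x":0,"y":0,"z":0.026,"twist":0,"gripper":0.75},
    {"x":0,"y":0,"z":0.026,"twist":0,"gripper":0.75},
    {"x":0,"y":0,"z":0.026,"twist":0,"gripper":0.75},
  ],
)

```text
time_s: 17.3
eef_pos: [0.5231, -0.1856, 0.0478]
tcp_rot: [3.141, 0.0, 1.572]
ft_force: [0.5, -0.7, -0.7]
width: 0.749
gripper_force: 0.0
```

Emit:
servo_tool(
  targets=[
    {"x":0,"y":0,"z":-0.1,"twist":0,"gripper":0.75},
    {"x":0,"y":0,"z":-0.3,"twist":0,"gripper":0.75},
    {"x":0,"y":0,"z":-0.55,"twist":0,"gripper":0.75},
    {"x":0,"y":0,"z":-0.8,"twist":0,"gripper":0.75},
    {"x":0.2,"y":-0.02,"z":-0.92,"twist":0,"gripper":0.75},
    {"x":0.45,"y":-0.05,"z":-0.92,"twist":0,"gripper":0.75},
    {"x":0.75,"y":-0.07,"z":-0.92,"twist":0,"gripper":0.75},
    {"x":1,"y":-0.09,"z":-0.92,"twist":0,"gripper":0.75},
  ],
)

```text
time_s: 18.3
eef_pos: [0.5044, 0.0163, 0.2319]
tcp_rot: [3.141, -0.0, 1.572]
ft_force: [-0.5, 0.1, -1.1]
width: 0.75
gripper_force: 0.0
```

Emit:
servo_tool(
  targets=[
    {"x":0.25,"y":-0.02,"z":0,"twist":0,"gripper":0.6},
    {"x":0.5,"y":-0.04,"z":0,"twist":0,"gripper":0.6},
    {"x":0.75,"y":-0.06,"z":0,"twist":0,"gripper":0.6},
    {"x":1,"y":-0.09,"z":0,"twist":0,"gripper":0.6},
    {"x":1,"y":-0.09,"z":0,"twist":0,"gripper":0.6},
    {"x":1,"y":-0.09,"z":0,"twist":0,"gripper":0.6},
    {"x":1,"y":-0.09,"z":0,"twist":0,"gripper":0.6},
    {"x":1,"y":-0.09,"z":0,"twist":0,"gripper":0.6},
  ],
)

```text
time_s: 19.3
eef_pos: [0.4867, 0.2133, 0.2318]
tcp_rot: [3.142, 0.0, 1.57]
ft_force: [0.2, 0.3, 0.5]
width: 0.599
gripper_force: 0.0
```

```bash
python3 - <<'E'
from h import *
print(telemetry.sense()['eef_pos'])
c=get_calibration("scene"); im=capture("scene")[:,:,::-1]
o=[cv2.resize(im[y:y+75,x:x+150],None,fx=4,fy=4,interpolation=cv2.INTER_CUBIC) for x,y in ((105,200),(290,190))]
for x in (.5030,.543): print(proj(c,(x,-.1831,.088))-[105,200], (proj(c,(x,-.1831,.088))-[105,200])*4)
cv2.imwrite("pics/s3.png",np.vstack(o))
E
```

```text
[0.48671081 0.21333987 0.23178736]
[85.23834325 26.96639354] [340.953373   107.86557415]
[83.94082917 40.20424725] [335.76331667 160.81698901]
```

View pics/s3.png

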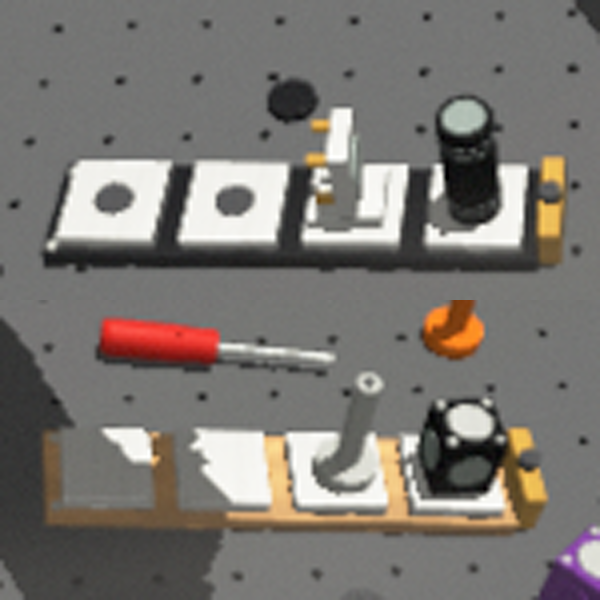

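The mirror stands on its seat with its top edge at (342,108)–(337,160) in the crop, as predicted. Next, the post.

Emit:
servo_tool(
  targets=[
    {"x":0.15,"y":-0.005,"z":0,"twist":0,"gripper":0.6},
    {"x":0.317,"y":-0.005,"z":0,"twist":0,"gripper":0.6},
    {"x":0.317,"y":-0.005,"z":0.05,"twist":0,"gripper":0.6},
    {"x":0.317,"y":-0.005,"z":0.25,"twist":0,"gripper":0.6},
    {"x":0.317,"y":-0.005,"z":0.5,"twist":0,"gripper":0.6},
    {"x":0.317,"y":-0.005,"z":0.7,"twist":0,"gripper":0.6},
    {"x":0.317,"y":-0.005,"z":0.83,"twist":0,"gripper":0.6},
    {"x":0.317,"y":-0.005,"z":0.885,"twist":0,"gripper":0.6},
  ],
)

```text
time_s: 20.35
eef_pos: [0.4841, 0.2759, 0.0528]
tcp_rot: [-3.138, 0.002, 1.571]
ft_force: [-0.1, 1.1, -0.2]
width: 0.601
gripper_force: 0.0
```

Emit:
servo_tool(
  targets=[
    {"x":0,"y":0,"z":0,"twist":0,"gripper":0.5},
    {"x":0,"y":0,"z":0,"twist":0,"gripper":0.4},
    {"x":0,"y":0,"z":0,"twist":0,"gripper":0.3},
    {"x":0,"y":0,"z":0,"twist":0,"gripper":0.2},
    {"x":0,"y":0,"z":0,"twist":0,"gripper":0.05},
    {"x":0,"y":0,"z":0,"twist":0,"gripper":0.05},
    {"x":0,"y":0,"z":0,"twist":0,"gripper":0.05},
    {"x":0,"y":0,"z":0,"twist":0,"gripper":0.05},
  ],
)

```text
time_s: 21.35
eef_pos: [0.4857, 0.2781, 0.0555]
tcp_rot: [3.141, -0.001, 1.572]
ft_force: [-1.2, -0.7, 6.8]
width: 0.179
gripper_force: 38.9
```

Emit:
servo_tool(
  targets=[
    {"x":0,"y":0,"z":-0.08,"twist":0,"gripper":0.05},
    {"x":0,"y":0,"z":-0.22,"twist":0,"gripper":0.05},
    {"x":0,"y":0,"z":-0.4,"twist":0,"gripper":0.05},
    {"x":-0.08,"y":0.01,"z":-0.55,"twist":0,"gripper":0.05},
    {"x":-0.22,"y":0.02,"z":-0.65,"twist":0,"gripper":0.05},
    {"x":-0.4,"y":0.03,"z":-0.7,"twist":0,"gripper":0.05},
    {"x":-0.6,"y":0.04,"z":-0.7,"twist":0,"gripper":0.05},
    {"x":-0.8,"y":0.05,"z":-0.7,"twist":0,"gripper":0.05},
  ],
)

```text
time_s: 22.35
eef_pos: [0.4952, 0.1166, 0.1942]
tcp_rot: [-3.141, 0.0, 1.573]
ft_force: [-0.1, -0.8, -1.9]
width: 0.177
gripper_force: 39.1
```

Emit:
servo_tool(
  targets=[
    {"x":-0.2,"y":0.01,"z":0,"twist":0,"gripper":0.05},
    {"x":-0.4,"y":0.03,"z":0,"twist":0,"gripper":0.05},
    {"x":-0.55,"y":0.04,"z":0,"twist":0,"gripper":0.05},
    {"x":-0.7,"y":0.05,"z":0,"twist":0,"gripper":0.05},
    {"x":-0.82,"y":0.06,"z":0,"twist":0,"gripper":0.05},
    {"x":-0.9,"y":0.06,"z":0,"twist":0,"gripper":0.05},
    {"x":-0.95,"y":0.06,"z":0,"twist":0,"gripper":0.05},
    {"x":-1,"y":0.06,"z":0,"twist":0,"gripper":0.05},
  ],
)

```text
time_s: 23.35
eef_pos: [0.5077, -0.0822, 0.1945]
tcp_rot: [-3.141, -0.0, 1.573]
ft_force: [0.3, -0.4, -2.3]
width: 0.175
gripper_force: 39.1
```

Emit:
servo_tool(
  targets=[
    {"x":-0.15,"y":0.01,"z":0,"twist":0,"gripper":0.05},
    {"x":-0.33,"y":0.03,"z":0,"twist":0,"gripper":0.05},
    {"x":-0.52,"y":0.04,"z":0,"twist":0,"gripper":0.05},
    {"x":-0.7,"y":0.05,"z":0,"twist":0,"gripper":0.05},
    {"x":-0.82,"y":0.057,"z":0,"twist":0,"gripper":0.05},
    {"x":-0.87,"y":0.057,"z":0,"twist":0,"gripper":0.05},
    {"x":-0.87,"y":0.057,"z":0,"twist":0,"gripper":0.05},
    {"x":-0.87,"y":0.057,"z":0,"twist":0,"gripper":0.05},
  ],
)

```text
time_s: 24.35
eef_pos: [0.5194, -0.255, 0.1947]
tcp_rot: [-3.141, -0.001, 1.573]
ft_force: [-0.5, -0.0, -2.3]
width: 0.174
gripper_force: 39.1
```

Emit:
servo_tool(
  targets=[
    {"x":-0.006,"y":0,"z":0.04,"twist":0,"gripper":0.05},
    {"x":-0.006,"y":0,"z":0.14,"twist":0,"gripper":0.05},
    {"x":-0.006,"y":0,"z":0.28,"twist":0,"gripper":0.05},
    {"x":-0.006,"y":0,"z":0.42,"twist":0,"gripper":0.05},
    {"x":-0.006,"y":0,"z":0.54,"twist":0,"gripper":0.05},
    {"x":-0.006,"y":0,"z":0.62,"twist":0,"gripper":0.05},
    {"x":-0.006,"y":0,"z":0.66,"twist":0,"gripper":0.05},
    {"x":-0.006,"y":0,"z":0.67,"twist":0,"gripper":0.05},
  ],
)

```text
time_s: 25.35
eef_pos: [0.5196, -0.2573, 0.0606]
tcp_rot: [-3.142, -0.0, 1.572]
ft_force: [-0.6, 0.0, -2.3]
width: 0.173
gripper_force: 39.1
```

Emit:
servo_tool(
  targets=[
    {"x":0,"y":0,"z":0.01,"twist":0,"gripper":0.05},
    {"x":0,"y":0,"z":0.02,"twist":0,"gripper":0.05},
    {"x":0,"y":0,"z":0.026,"twist":0,"gripper":0.05},
    {"x":0,"y":0,"z":0.026,"twist":0,"gripper":0.05},
    {"x":0,"y":0,"z":0.026,"twist":0,"gripper":0.3},
    {"x":0,"y":0,"z":0.026,"twist":0,"gripper":0.6},
    {"x":0,"y":0,"z":0.026,"twist":0,"gripper":0.6},
    {"x":0,"y":0,"z":0.026,"twist":0,"gripper":0.6},
  ],
)

```text
time_s: 26.35
eef_pos: [0.5196, -0.2574, 0.0557]
tcp_rot: [3.141, 0.0, 1.572]
ft_force: [0.1, -0.4, 0.6]
width: 0.601
gripper_force: 0.0
```

Emit:
servo_tool(
  targets=[
    {"x":0,"y":0,"z":-0.1,"twist":0,"gripper":0.75},
    {"x":0,"y":0,"z":-0.3,"twist":0,"gripper":0.75},
    {"x":0,"y":0,"z":-0.55,"twist":0,"gripper":0.75},
    {"x":0,"y":0,"z":-0.8,"twist":0,"gripper":0.75},
    {"x":0.2,"y":0,"z":-0.88,"twist":0,"gripper":0.75},
    {"x":0.45,"y":-0.02,"z":-0.88,"twist":0,"gripper":0.75},
    {"x":0.75,"y":-0.04,"z":-0.88,"twist":0,"gripper":0.75},
    {"x":1,"y":-0.05,"z":-0.88,"twist":0,"gripper":0.75},
  ],
)

```text
time_s: 27.35
eef_pos: [0.5088, -0.0555, 0.2317]
tcp_rot: [3.141, -0.0, 1.572]
ft_force: [1.0, -0.7, 0.0]
width: 0.755
gripper_force: 0.0
```

Emit:
servo_tool(
  targets=[
    {"x":0.25,"y":-0.02,"z":0,"twist":0,"gripper":0.75},
    {"x":0.5,"y":-0.03,"z":0,"twist":0,"gripper":0.75},
    {"x":0.75,"y":-0.04,"z":0,"twist":0,"gripper":0.75},
    {"x":1,"y":-0.05,"z":0,"twist":0,"gripper":0.75},
    {"x":1,"y":-0.05,"z":0,"twist":0,"gripper":0.75},
    {"x":1,"y":-0.05,"z":0,"twist":0,"gripper":0.75},
    {"x":1,"y":-0.05,"z":0,"twist":0,"gripper":0.75},
    {"x":1,"y":-0.05,"z":0,"twist":0,"gripper":0.75},
  ],
)

```text
time_s: 28.35
eef_pos: [0.4991, 0.1415, 0.2316]
tcp_rot: [3.142, 0.0, 1.57]
ft_force: [-0.6, -0.2, 0.5]
width: 0.753
gripper_force: 0.0
```

Emit:
servo_tool(
  targets=[
    {"x":0.2,"y":-0.01,"z":0,"twist":0,"gripper":0.75},
    {"x":0.4,"y":-0.02,"z":0,"twist":0,"gripper":0.75},
    {"x":0.6,"y":-0.03,"z":0,"twist":0,"gripper":0.75},
    {"x":0.75,"y":-0.04,"z":0,"twist":0,"gripper":0.75},
    {"x":0.75,"y":-0.05,"z":0,"twist":0,"gripper":0.75},
    {"x":0.75,"y":-0.05,"z":0,"twist":0,"gripper":0.75},
    {"x":0.75,"y":-0.05,"z":0,"twist":0,"gripper":0.75},
    {"x":0.75,"y":-0.05,"z":0,"twist":0,"gripper":0.75},
  ],
)

```text
time_s: 29.35
eef_pos: [0.489, 0.2917, 0.2317]
tcp_rot: [3.141, 0.0, 1.571]
ft_force: [0.4, -0.3, 1.0]
width: 0.751
gripper_force: 0.0
```

```bash
python3 - <<'E'
from h import *
s=telemetry.sense(); print(s['eef_pos'],s['tcp_rot'])
c=get_calibration("scene"); im=capture("scene")[:,:,::-1]
w=get_calibration("wrist"); iw=capture("wrist")[:,:,::-1]; cv2.imwrite("pics/w4.png",iw)
pc=proj(w,(.4885,.3464,.07)); print('cube disc expected',pc)
x,y=np.maximum(pc.astype(int)-45,0); a=cv2.resize(iw[y:y+90,x:x+150],(600,360),interpolation=cv2.INTER_CUBIC); print(x,y,a.shape)
print('post exp in crop',(proj(c,(.519,-.2569,.106))-[105,205])*4)
cv2.imwrite("pics/s4.png",np.vstack([cv2.resize(im[205:265,105:255],(600,240),interpolation=cv2.INTER_CUBIC),a]))
m=(iw.min(2)>150).astype(np.uint8); n,l,st,ce=cv2.connectedComponentsWithStats(m)
for i in range(1,n):
    if st[i,4]>300: print(st[i],ce[i],ray(w,ce[i],.07))
E
```

```text
[0.48900392 0.29167238 0.2316547 ] [3.14148547e+00 6.95930949e-05 1.57070124e+00]
cube disc expected [272.7441451  130.80309418]
227 85 (360, 600, 3)
post exp in crop [205.86015024  92.95976196]
[366  35  34  37 961] [382.80020812  53.09365245] [0.57462426 0.40578198 0.07      ]
[ 240   93   67   67 1590] [271.52578616 119.4836478 ] [0.48749103 0.35552281 0.07      ]
[256 114  34  35 926] [272.57343413 130.71598272] [0.48835766 0.34647083 0.07      ]
[ 238  171   62   42 1890] [265.21640212 188.6978836 ] [0.48191765 0.29688487 0.07      ]
[159 180  11  71 323] [163.65325077 213.53250774] [0.39078   0.2740368 0.07     ]
[236 240  24  30 499] [245.70941884 251.54108216] [0.46344832 0.23706864 0.07      ]
```

View pics/s4.png

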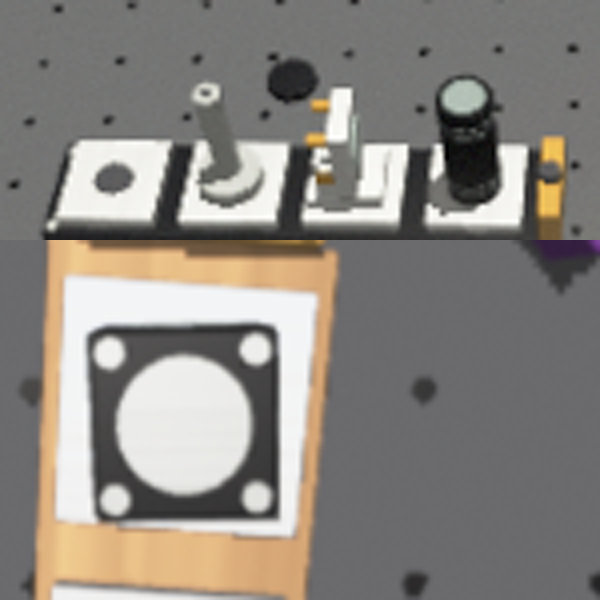

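The post is on its seat with its top at (206,93) in the crop, as predicted. The cube sits square to the image with its disc where expected. Picking it up.

Emit:
servo_tool(
  targets=[
    {"x":0.14,"y":-0.003,"z":0,"twist":0,"gripper":0.75},
    {"x":0.272,"y":-0.003,"z":0.05,"twist":0,"gripper":0.75},
    {"x":0.272,"y":-0.003,"z":0.2,"twist":0,"gripper":0.75},
    {"x":0.272,"y":-0.003,"z":0.42,"twist":0,"gripper":0.75},
    {"x":0.272,"y":-0.003,"z":0.65,"twist":0,"gripper":0.75},
    {"x":0.272,"y":-0.003,"z":0.82,"twist":0,"gripper":0.75},
    {"x":0.272,"y":-0.003,"z":0.92,"twist":0,"gripper":0.75},
    {"x":0.272,"y":-0.003,"z":0.97,"twist":0,"gripper":0.75},
  ],
)

```text
time_s: 30.45
eef_pos: [0.487, 0.3469, 0.0354]
tcp_rot: [-3.139, 0.002, 1.573]
ft_force: [-0.7, -0.2, -0.7]
width: 0.749
gripper_force: 0.0
```

Emit:
servo_tool(
  targets=[
    {"x":0,"y":0,"z":0,"twist":0,"gripper":0.65},
    {"x":0,"y":0,"z":0,"twist":0,"gripper":0.55},
    {"x":0,"y":0,"z":0,"twist":0,"gripper":0.45},
    {"x":0,"y":0,"z":0,"twist":0,"gripper":0.25},
    {"x":0,"y":0,"z":0,"twist":0,"gripper":0.25},
    {"x":0,"y":0,"z":0,"twist":0,"gripper":0.25},
    {"x":0,"y":0,"z":0,"twist":0,"gripper":0.25},
    {"x":0,"y":0,"z":0,"twist":0,"gripper":0.25},
  ],
)

```text
time_s: 31.45
eef_pos: [0.489, 0.3477, 0.0388]
tcp_rot: [3.14, -0.002, 1.572]
ft_force: [-0.1, -0.0, 6.4]
width: 0.461
gripper_force: 41.5
```

Emit:
servo_tool(
  targets=[
    {"x":0,"y":0,"z":-0.08,"twist":0,"gripper":0.25},
    {"x":0,"y":0,"z":-0.22,"twist":0,"gripper":0.25},
    {"x":0,"y":0,"z":-0.4,"twist":0,"gripper":0.25},
    {"x":-0.08,"y":0,"z":-0.55,"twist":0,"gripper":0.25},
    {"x":-0.22,"y":0.01,"z":-0.65,"twist":0,"gripper":0.25},
    {"x":-0.4,"y":0.01,"z":-0.7,"twist":0,"gripper":0.25},
    {"x":-0.6,"y":0.02,"z":-0.7,"twist":0,"gripper":0.25},
    {"x":-0.8,"y":0.03,"z":-0.7,"twist":0,"gripper":0.25},
  ],
)

```text
time_s: 32.45
eef_pos: [0.494, 0.1857, 0.1782]
tcp_rot: [3.141, 0.0, 1.572]
ft_force: [-0.2, 0.4, -2.3]
width: 0.461
gripper_force: 40.7
```

Emit:
servo_tool(
  targets=[
    {"x":-0.2,"y":0.01,"z":0,"twist":0,"gripper":0.25},
    {"x":-0.4,"y":0.02,"z":0,"twist":0,"gripper":0.25},
    {"x":-0.55,"y":0.03,"z":0,"twist":0,"gripper":0.25},
    {"x":-0.7,"y":0.035,"z":0,"twist":0,"gripper":0.25},
    {"x":-0.82,"y":0.04,"z":0,"twist":0,"gripper":0.25},
    {"x":-0.9,"y":0.04,"z":0,"twist":0,"gripper":0.25},
    {"x":-0.95,"y":0.04,"z":0,"twist":0,"gripper":0.25},
    {"x":-1,"y":0.04,"z":0,"twist":0,"gripper":0.25},
  ],
)

```text
time_s: 33.45
eef_pos: [0.5025, -0.0131, 0.1776]
tcp_rot: [-3.141, -0.0, 1.573]
ft_force: [-0.9, 0.8, -1.5]
width: 0.463
gripper_force: 40.7
```

Emit:
servo_tool(
  targets=[
    {"x":-0.13,"y":0.01,"z":0,"twist":0,"gripper":0.25},
    {"x":-0.3,"y":0.02,"z":0,"twist":0,"gripper":0.25},
    {"x":-0.46,"y":0.03,"z":0,"twist":0,"gripper":0.25},
    {"x":-0.62,"y":0.035,"z":0,"twist":0,"gripper":0.25},
    {"x":-0.76,"y":0.04,"z":0,"twist":0,"gripper":0.25},
    {"x":-0.88,"y":0.04,"z":0,"twist":0,"gripper":0.25},
    {"x":-0.95,"y":0.04,"z":0,"twist":0,"gripper":0.25},
    {"x":-1,"y":0.04,"z":0,"twist":0,"gripper":0.25},
  ],
)

```text
time_s: 34.45
eef_pos: [0.5109, -0.2132, 0.1774]
tcp_rot: [-3.141, -0.001, 1.572]
ft_force: [-0.7, -1.2, -1.3]
width: 0.463
gripper_force: 40.6
```

Emit:
servo_tool(
  targets=[
    {"x":-0.1,"y":0.01,"z":0,"twist":0,"gripper":0.25},
    {"x":-0.22,"y":0.02,"z":0,"twist":0,"gripper":0.25},
    {"x":-0.35,"y":0.02,"z":0,"twist":0,"gripper":0.25},
    {"x":-0.46,"y":0.02,"z":0,"twist":0,"gripper":0.25},
    {"x":-0.54,"y":0.02,"z":0,"twist":0,"gripper":0.25},
    {"x":-0.58,"y":0.02,"z":0,"twist":0,"gripper":0.25},
    {"x":-0.58,"y":0.02,"z":0,"twist":0,"gripper":0.25},
    {"x":-0.58,"y":0.02,"z":0,"twist":0,"gripper":0.25},
  ],
)

```text
time_s: 35.45
eef_pos: [0.5149, -0.3283, 0.1775]
tcp_rot: [-3.141, -0.001, 1.573]
ft_force: [0.8, -0.3, -2.7]
width: 0.469
gripper_force: 40.6
```

Emit:
servo_tool(
  targets=[
    {"x":-0.01,"y":0,"z":0.04,"twist":0,"gripper":0.25},
    {"x":-0.01,"y":0,"z":0.14,"twist":0,"gripper":0.25},
    {"x":-0.01,"y":0,"z":0.28,"twist":0,"gripper":0.25},
    {"x":-0.01,"y":0,"z":0.42,"twist":0,"gripper":0.25},
    {"x":-0.01,"y":0,"z":0.54,"twist":0,"gripper":0.25},
    {"x":-0.01,"y":0,"z":0.62,"twist":0,"gripper":0.25},
    {"x":-0.01,"y":0,"z":0.66,"twist":0,"gripper":0.25},
    {"x":-0.01,"y":0,"z":0.67,"twist":0,"gripper":0.25},
  ],
)

```text
time_s: 36.45
eef_pos: [0.5151, -0.3309, 0.0434]
tcp_rot: [-3.142, -0.0, 1.572]
ft_force: [-0.3, -0.4, -2.0]
width: 0.464
gripper_force: 40.7
```

Emit:
servo_tool(
  targets=[
    {"x":0,"y":0,"z":0.01,"twist":0,"gripper":0.25},
    {"x":0,"y":0,"z":0.02,"twist":0,"gripper":0.25},
    {"x":0,"y":0,"z":0.026,"twist":0,"gripper":0.25},
    {"x":0,"y":0,"z":0.026,"twist":0,"gripper":0.25},
    {"x":0,"y":0,"z":0.026,"twist":0,"gripper":0.5},
    {"x":0,"y":0,"z":0.026,"twist":0,"gripper":0.75},
    {"x":0,"y":0,"z":0.026,"twist":0,"gripper":0.75},
    {"x":0,"y":0,"z":0.026,"twist":0,"gripper":0.75},
  ],
)

```text
time_s: 37.45
eef_pos: [0.515, -0.3309, 0.0383]
tcp_rot: [-3.142, -0.0, 1.572]
ft_force: [-0.0, -0.2, 0.4]
width: 0.754
gripper_force: 0.0
```

Emit:
servo_tool(
  targets=[
    {"x":0,"y":0,"z":-0.1,"twist":0,"gripper":0.75},
    {"x":0,"y":0,"z":-0.3,"twist":0,"gripper":0.75},
    {"x":0,"y":0,"z":-0.55,"twist":0,"gripper":0.75},
    {"x":0,"y":0,"z":-0.8,"twist":0,"gripper":0.75},
    {"x":0,"y":-0.05,"z":-0.97,"twist":0,"gripper":0.75},
    {"x":0.2,"y":-0.15,"z":-0.97,"twist":0,"gripper":0.75},
    {"x":0.45,"y":-0.3,"z":-0.97,"twist":0,"gripper":0.75},
    {"x":0.55,"y":-0.35,"z":-0.97,"twist":0,"gripper":0.75},
  ],
)

```text
time_s: 38.45
eef_pos: [0.4425, -0.2186, 0.2324]
tcp_rot: [-3.14, -0.001, 1.573]
ft_force: [1.0, -0.3, -0.8]
width: 0.748
gripper_force: 0.0
```

```bash
python3 - <<'E'
from h import *
c=get_calibration("scene"); im=capture("scene")[:,:,::-1]
w=get_calibration("wrist"); iw=capture("wrist")[:,:,::-1]
a=np.array([.521,-.22]); d=np.array([.054,.9985])
for n,t,z in (('cube',-.111,.07),('post',-.037,.106),('mir',.037,.088),('tube',.111,.106)):
    p=[*(a+t*d),z]; print(n,np.round((proj(c,p)-[105,205])*4),np.round(proj(w,p)))
cv2.imwrite("pics/s5.png",np.vstack([cv2.resize(im[205:265,105:255],(560,224),interpolation=cv2.INTER_CUBIC),iw[:340]]))
E
```

```text
cube [ 92. 131.] [348. 307.]
post [206.  93.] [368. 253.]
mir [338. 114.] [375. 159.]
tube [463.  96.] [397.  57.]
```

View pics/s5.png

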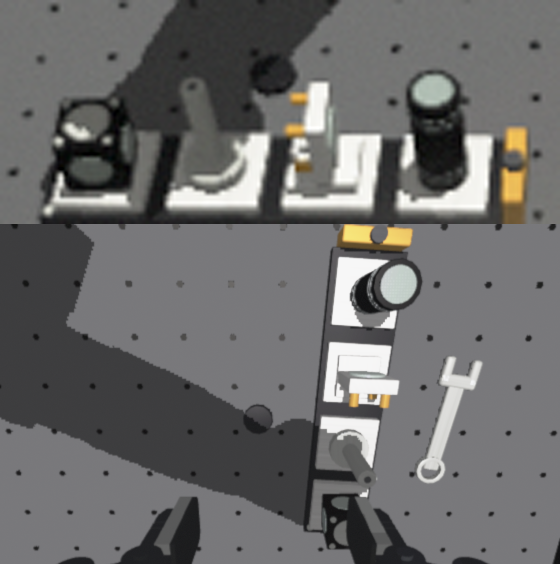

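All four stand upright. Wrist pixels are tube (400,59), mirror (375,162) and post (367,255), and the cube's scene top is at (96,131) in crop scale. Each is within about 4 px of the seat-centre prediction. Handing in.

```bash
python3 -c "
from bench import order; print(order.sign_off())"
```

```text
the job is handed in; nothing more can be done
None
```

All four optics stand upright and released on the bench rail in reverse order (from the end without a stop: cube, post, mirror, tube), each within a few millimetres of its seat centre in the last pictures; I handed the job in at about 38.6 s, and the sign-off returned no verdict.

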